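Dock the herb drawer past its spring catch

TASK

Dock the empty red herb drawer in the green filling bay: with a fingertip press the long yellow spring plate down and, while holding it down so that the yellow stop sinks out of the way, push the drawer along by its brass fin, over the stop and fully home against the green end stop; then let go, so that the catch springs up behind the drawer. Only press and push: do not lift or tip the drawer, and leave the other things on the counter alone.

Things in the scene. Friction and masses are not known exactly. Their poses are not given: they have to be found in the camera images.
- dock: steel slideway fixed to the counter, base 140 x 335 mm, 8 mm thick. Origin on the counter; z up, +y the way the drawer slides to the bay, +x square to it, away from the robot. In this frame (mm): drawer lane x -15 to 45, floor z = 8, between aluminium rails 8 thick with tops at z = 24 and 1.5 mm of play; green bay at its +y end. The catch's press plate lies on the lane's -x side, centred on x = -45
- end_stop (a point): middle of the face of the green end stop that closes the bay: dock x = 15, y = 122, 25 mm above the counter (its top is at 42 mm). The drawer is home when its leading end touches this face
- catch (a joint): spring catch: a yellow press plate beside the lane and a yellow stop block in the lane, one piece, moving straight up and down. Value in m: 0 = up, 0.014 = fully down on the base. The spring pushes up with 1.2 N at the top, 3.3 N fully down, and raises it when let go. Beyond 0.011 the stop is below the lane floor. A drawer standing over the stop keeps it down
- plate_top (a point): centre of the top of the yellow press plate. The plate is 34 mm wide (dock x -62 to -28) and 250 mm long (dock y -165 to 85), smooth, and can be pressed anywhere along it. Its top is 26 mm above the counter when up, 12 mm when fully down. A low rib (dock x -76 to -70, top 16 mm above the counter) runs along its robot side
- stop_top (a point): centre of the top of the yellow stop block in the drawer lane (dock x = 15, y = 0): 20 mm across the lane, 12 mm along it, 11 mm proud of the lane floor when up
- drawer: empty red herb drawer, open at the top, loose, about 0.75 kg, 60 mm (x, across the lane) x 110 mm (y, along it) x 55 mm tall, walls 7 mm. Origin at the centre of its underside, axes as the dock's. It starts with its leading (+y) end 15 to 40 mm short of the stop block. Home, its origin is at dock y = 67 and its rear end 6 mm beyond the stop block
- fin (a point): middle of the drawer's brass push fin, an upright plate 6 mm thick along the lane, standing out 48 mm from the middle of the drawer's -x side over the press plate; this point is above the plate's middle line, 46 mm over the counter. The fin spans 30 to 62 mm over the counter. A finger pressing the plate on the fin's -y side can push the fin with its flank; the drawer glides at 2 to 6 N
- tonic: small amber bottle, 36 mm diameter, 66 mm tall, loose, standing on the counter on the robot's side of the dock; leave alone. Origin at its underside
- weight: brass knob weight, 34 mm diameter, 40 mm tall, loose, standing on the counter on the robot's side of the dock; leave alone. Origin at its underside
- mortar: white ceramic mortar bowl, 76 mm diameter, 58 mm tall, loose, standing on the counter on the far side of the dock; leave alone. Origin at its underside
- jar: blue ceramic jar with wooden cap, 60 mm diameter, 66 mm tall, loose, standing on the counter on the far side of the dock; leave alone. Origin at its underside
- tin: round zinc tin, 60 mm diameter, 60 mm tall, loose, standing on the counter on the far side of the dock; leave alone. Origin at its underside
- scoop: wooden-handled brass spoon lying flat, 160 mm long along its x axis; origin at the centre of its underside, loose, beyond the dock's bay end; leave alone
Things that resemble listed ones, but are neither listed nor needed, are in the scene too. There is more than one size of the drawer; the job needs the smaller.

How it is judged:
By the outcome, as a careful person would: the job done as asked, in the order asked, and still so for the second after the job is handed in, with the robot touching nothing.
It also fails if it takes over 40 s, if anything falls off the work surface, if the arm or the gripper's body presses on something with over 40 N, if the wrist force passes 120 N, or if a joint passes its speed limit or range.

ROBOT

A 6-joint arm with a two-finger parallel gripper is mounted at the origin on the work surface. World frame = base frame: x ahead of the robot, y to its left, z up, the work surface at z = 0. Lengths are in m, angles in rad, forces in N, time in s.
With the tool pointing down it reaches from about 0.3 to 0.775 m from the base axis. Payload 14.6 kg.
Tool frame: the origin (TCP) lies between the finger pads; the fingertips stand 19 mm ahead of it and the grasp point (between the pads) is the TCP (ctrl.finger_overhang is the distance from the TCP to the fingertips, in m); z points along the fingers, y is the direction in which the jaws open and shut (so a half turn about z gives the same grasp; the last joint's range is limited). The gripper opens to 94 mm and grips with 3 to 60 N. Pads are 16 mm wide; open, the fingers measure 119 mm over their backs; the gripper's body (75 mm by 177 mm) begins 78 mm behind the grasp point.
Start: joints at [-0.067, 0.3, 1.521, -0, 1.321, -0.067], TCP at [0.55, -0, 0.224] pointing down, gripper open.
Joint ranges: [-3.03, 3.03], [-0.79, 2.21], [0.23, 2.52], [-1.04, 4.18], [0, 3.07], [-2.55, 2.55]. Speed limits (rad/s): [2.22, 2.22, 2.57, 3.14, 3.14, 3.14].

INTERFACE

Orientations are given as [roll, pitch, yaw] about the fixed x, y, z axes, in that order (R = Rz(yaw) Ry(pitch) Rx(roll)).
In Python, from station import ctrl gives the robot as it stands.
- The arm moves only by the tool send_rows, never from a script. Its argument "series" is a list of rows, each a list of 7 numbers: the turn, a rotation vector about the tool's x, y, z in degrees, then the shift along the tool's x, y, z in m, then the gripper's target within -1 to 1 (fully open at 1, half-way at 0, shut at -1). A call has 1 to 8 rows; each row is the pose to reach, as a shift and turn from the pose commanded when the call began, along the tool's axes at that moment; what a row does not reach only later rows make up. A row lasts 1/10 s, in which the tool goes at most 50 mm and 8.59 degrees, less where a joint would pass 70% of its speed; a pose out of reach is approached as far as the arm can. A call with a gripper value outside its range is refused whole. The fingers move at their own pace and stop on an object; "force" is the grip in N (left out, the last holds). Time passes only in rows, so rows that repeat a pose let the fingers close. It gives the time, the measured TCP pose, the force and the opening at its end, in the units of the state.
- ctrl.get_obs(): the state, without advancing time (a new reading comes with each control period).
- ctrl.camera(name): name is "scene" or "side" or "wrist"; returns a dict with "pixels" (400x640x3 uint8, red, green, blue), "z_map" (400x640 float32, m along the optical axis (not along the pixel's ray), 0 where there is no reading), "fov_y" (degrees; the focal length in pixels is half the picture's height over the tangent of half this angle, whatever the lens; pixels are square), "cx", "cy" (the principal point, pixels), "R" (3x3) and "t" (3): a world point X has camera coordinates R X + t. Camera axes: x right, y down, z forward; pixel columns grow to the right and rows downward; lengths in m; the calibration is good to about 2 mm. A picture is of the moment at which its call begins.
- ctrl.hand_in(): hands the job in, once; it reports no verdict.
The state is a dict: "time_s": time; "qpos": joint angles; "joint_vel": joint speeds; "tau": joint torques, N m; "ee_pos": TCP position; "eef_rot": TCP orientation; "force": force on the tool from outside, world axes, zero at the start; "moment": the same for the moment, N m; "grip_width": finger opening in m.
Only numpy, scipy, OpenCV 4.12 (cv2) and the standard library are available. Lean on these libraries where they do the work, as an engineer would, in place of code of your own. Each camera call takes 0.05 s, during which the arm holds its last target.

## Working session

There is one attempt and no reset: what is moved stays moved. The work goes in short steps, Python scripts to look and compute and a tool call to move; the robot and the scene stay as the last step left them, time stands still between calls to the robot, and variables do not carry over. Pictures are saved under pics/ and viewed, and the job is handed in when it is done.

Besides the shell and the picture viewer there is one more tool, called after "Emit:" as name([rows], argument=value, ...), one row to a line, values as JSON. send_rows: Moves the arm, as the interface text tells. Its arguments: {"type":"object","properties":{"series":{"type":"array"},"force":{"type":"number"}},"required":["series"]}

```bash
mkdir -p pics; cat > h.py <<'E'
import numpy as np,cv2
from station import ctrl
def snap(n,fn):
    c=ctrl.camera(n); np.savez('pics/'+fn+'.npz',**{k:np.array(v) for k,v in c.items()})
    cv2.imwrite('pics/'+fn+'.png',c['pixels'][:,:,::-1]); return c
def load(fn): return {k:v for k,v in np.load('pics/'+fn+'.npz').items()}
def pts(c):
    h,w=c['z_map'].shape; f=h/2/np.tan(np.radians(float(c['fov_y']))/2)
    u,v=np.meshgrid(np.arange(w),np.arange(h)); z=c['z_map']
    P=np.stack([(u-c['cx'])/f*z,(v-c['cy'])/f*z,z],-1)
    return (P-c['t'])@c['R']
E
python3 - <<'E'
from h import *
for n in['scene','side','wrist']: snap(n,n+'0')
o=ctrl.get_obs();print(o, ctrl.finger_overhang)
E
```

```text
{'time_s': 0.15, 'qpos': array([-6.65961172e-02,  3.00340872e-01,  1.52141743e+00, -2.02313544e-05,
        1.32070290e+00, -6.66087526e-02]), 'joint_vel': array([-1.63914275e-03, -1.61684230e-03, -6.53206303e-04, -4.25414264e-05,
       -1.07646968e-03, -1.16804016e-03]), 'tau': array([-2.50185103e-04, -5.31960297e+01, -3.52822959e+01,  7.07691838e-02,
        2.35654798e-02, -3.66386917e-05]), 'ee_pos': array([5.49823107e-01, 6.05650087e-06, 2.24026989e-01]), 'eef_rot': array([-3.14072472e+00, -3.82565446e-05,  1.57081396e+00]), 'force': array([ 0.20098983, -0.29262751,  0.25991219]), 'moment': array([-0.01272486, -0.03974762, -0.00312257]), 'grip_width': 0.09418782425455126} 0.019
```

View pics/scene0.png

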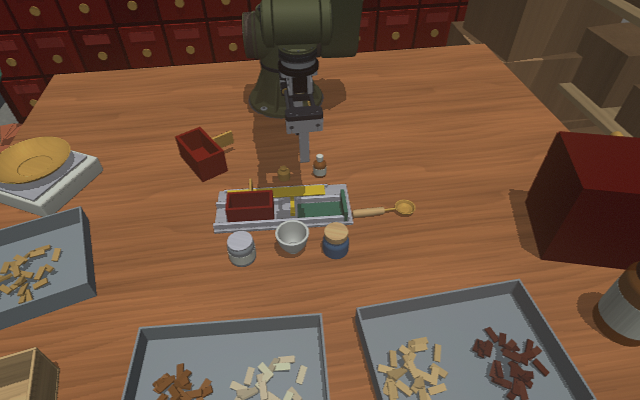

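View pics/side0.png

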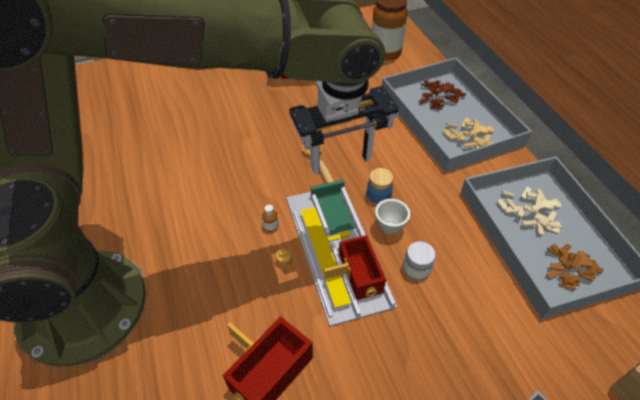

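View pics/wrist0.png

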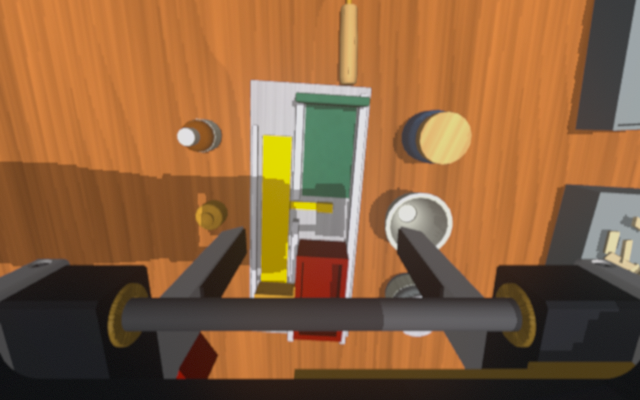

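The side view shows two red drawers. One sits in the lane at about (362,265), has its fin over the yellow plate and fits the 60 mm lane. The other, bigger one lies loose on the counter at about (268,360). The lane one fits the description. I'll enlarge it to confirm and measure the dock.

```bash
python3 - <<'E'
from h import *
for n in['side0','wrist0','scene0']:
    c=load(n);P=pts(c);hsv=cv2.cvtColor(c['pixels'],cv2.COLOR_RGB2HSV);H,S,V=[hsv[...,i].astype(int) for i in range(3)]
    near=(np.hypot(P[...,0]-.55,P[...,1])<.3)&(P[...,2]<.1)&(c['z_map']>0)
    for nm,m in [('yellow',(abs(H-27)<5)&(S>200)),('green',(abs(H-75)<20)&(S>60)),('red',((H<5)|(H>174))&(S>180))]:
        m=m&near; k,l,st,ce=cv2.connectedComponentsWithStats(m.astype(np.uint8))
        for i in range(1,k):
            if st[i,4]<40: continue
            q=P[l==i]; lo,hi=np.percentile(q,[2,98],axis=0); zt=np.percentile(q[:,2],95)
            t=q[abs(q[:,2]-zt)<.004]
            r=cv2.minAreaRect((t[:,:2]*1000).astype(np.float32))
            print(n,nm,st[i],ce[i].round(),'lo',lo.round(3),'hi',hi.round(3),'zt',zt.round(3),'rect',np.round(r[0],1),np.round(r[1],1),round(r[2],1))
c=cv2.imread('pics/side0.png')[170:330,270:420]
cv2.imwrite('pics/crop.png',cv2.resize(c,None,fx=3.7,fy=3.7,interpolation=2))
E
```

```text
side0 yellow [302 208  47  65 971] [320. 238.] lo [ 0.476 -0.101  0.014] hi [0.552 0.051 0.031] zt 0.03 rect [493.8 -28.2] [165.9  32.4] 86.3
side0 yellow [326 275  24  32 463] [337. 291.] lo [ 0.47  -0.19   0.024] hi [ 0.501 -0.128  0.03 ] zt 0.03 rect [ 485.4 -158.5] [65.4 31.9] 86.3
side0 green [ 312  181   43   53 1240] [334. 207.] lo [ 0.529 -0.014  0.007] hi [0.589 0.096 0.045] zt 0.042 rect [560.7  95.6] [12.3 73.8] 84.5
side0 red [ 340  236   45   63 1466] [362. 265.] lo [ 0.515 -0.186  0.014] hi [ 0.574 -0.08   0.067] zt 0.066 rect [ 545.9 -132. ] [109.6  57.9] 86.2
side0 red [271 318  34  33 574] [287. 335.] lo [ 0.341 -0.245  0.008] hi [ 0.381 -0.203  0.074] zt 0.073 rect [ 367.4 -220.9] [23.8 62.4] 50.1
wrist0 yellow [ 261  136   71  148 4003] [278. 208.] lo [ 0.476 -0.123  0.012] hi [0.549 0.053 0.026] zt 0.026 rect [493.4 -35.4] [183.5  32.5] 86.3
wrist0 green [296  94  73  12 607] [332.  99.] lo [0.525 0.09  0.037] hi [0.598 0.101 0.042] zt 0.042 rect [560.8  95.6] [ 8.3 76.9] 86.5
wrist0 green [ 303  106   53   91 4241] [328. 150.] lo [ 0.529 -0.014  0.006] hi [0.586 
[... 217 characters left out ...]
ed [303 332  38   9 115] [326. 337.] lo [ 0.528 -0.184  0.06 ] hi [ 0.572 -0.174  0.063] zt 0.062 rect [ 550.1 -181.9] [45.4 10.8] 8.0
wrist0 red [177 336  27  42 408] [191. 363.] lo [ 0.374 -0.249  0.011] hi [ 0.39  -0.222  0.07 ] zt 0.07 rect [ 377.8 -228.4] [12.5 12.8] 82.6
scene0 green [341 190   7  22  76] [344. 201.] lo [0.528 0.09  0.039] hi [0.599 0.101 0.044] zt 0.044 rect [562.9  95.6] [ 8.6 72.4] 86.3
scene0 green [301 202  41  15 491] [321. 209.] lo [ 0.529 -0.002  0.006] hi [0.575 0.087 0.011] zt 0.011 rect [551.9  41.1] [98.3 46.9] 85.5
scene0 red [200 146  23  15  66] [212. 153.] lo [ 0.34  -0.252  0.068] hi [ 0.389 -0.199  0.073] zt 0.073 rect [ 370.3 -223.2] [23.3 66.7] 50.8
```

View pics/crop.png

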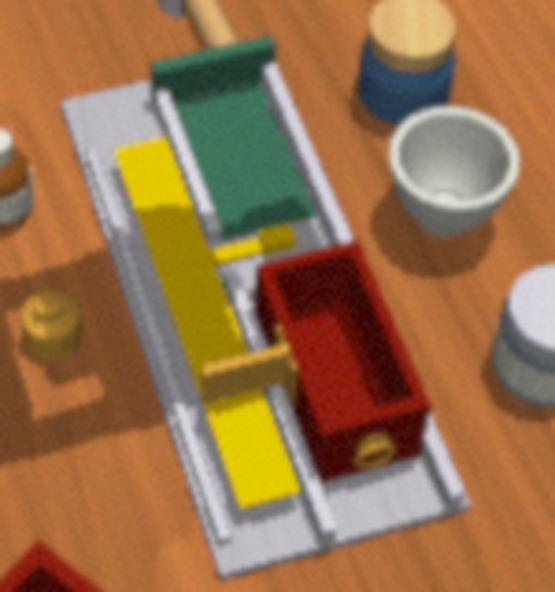

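The crop confirms that the small drawer is in the lane with its fin over the plate. Dock yaw is about -3.7° and the origin about (0.5377, -0.0292). That predicts the plate ends within 2 mm of the measured ones. The drawer is at dock y ≈ -101, top 63 mm. Next I move the closed fingers above the plate, on the -y side of the fin.

Emit:
send_rows([
  [0,0,3.7,-0.04,-0.018,0.02,-1],
  [0,0,3.7,-0.08,-0.036,0.04,-1],
  [0,0,3.7,-0.12,-0.054,0.07,-1],
  [0,0,3.7,-0.147,-0.065,0.1,-1],
  [0,0,3.7,-0.147,-0.065,0.11,-1],
  [0,0,3.7,-0.147,-0.065,0.11,-1],
  [0,0,3.7,-0.147,-0.065,0.11,-1],
  [0,0,3.7,-0.147,-0.065,0.11,-1],
], force=20)

```text
time_s: 0.95
ee_pos: [0.4859, -0.1464, 0.1156]
eef_rot: [3.14, 0.0, 1.508]
force: [-0.2, -0.3, -0.2]
grip_width: 0.0336
```

```bash
python3 - <<'E'
from h import *
for n in['scene','side']:
    c=snap(n,n+'1')
c=load('side1')['pixels'][150:350,230:430,::-1]
cv2.imwrite('pics/crop1.png',cv2.resize(c,None,fx=3,fy=3,interpolation=2))
c=load('scene1')['pixels'][140:260,200:360,::-1]
cv2.imwrite('pics/crop1b.png',cv2.resize(c,None,fx=4,fy=4,interpolation=2))
o=ctrl.get_obs();print(o['time_s'],o['ee_pos'],o['eef_rot'],o['force'],o['grip_width'])
E
```

```text
1.05 [ 0.48563845 -0.14645082  0.11532942] [3.14017188e+00 4.25455895e-04 1.50742088e+00] [ 0.40731293 -1.36176033  0.27469493] 0.025711351881241597
```

View pics/crop1.png

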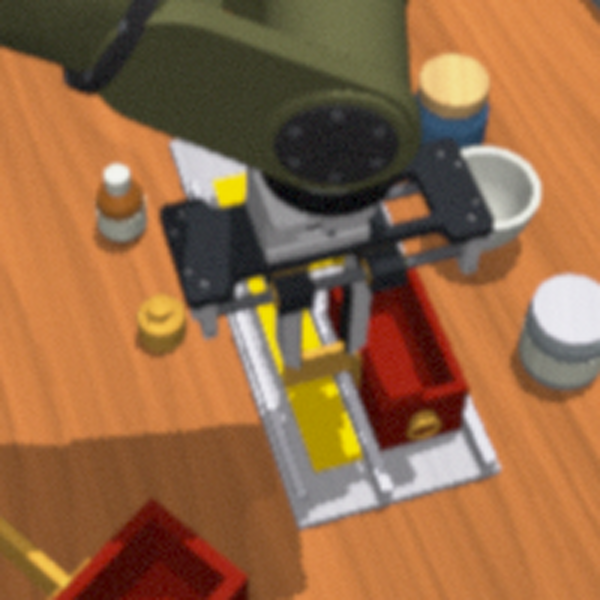

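View pics/crop1b.png

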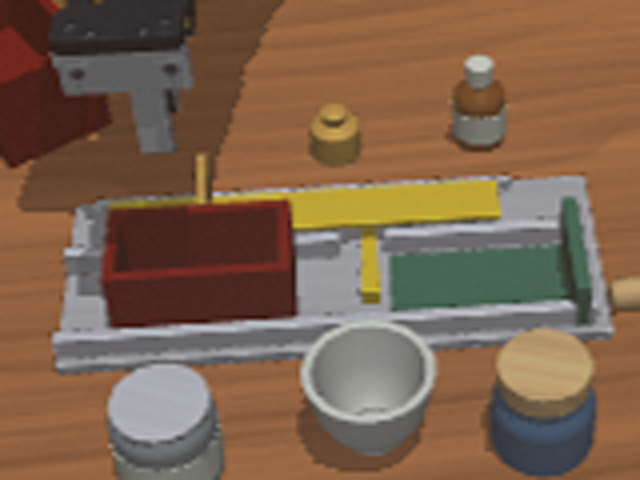

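The finger is on the -y side of the fin: in the scene crop it is at x 135–172 and the fin at x ≈ 203. I'll measure the fin itself, and let the jaws finish shutting while descending to just above the plate.

```bash
python3 - <<'E'
from h import *
O=np.array([.5377,-.0292]);a=np.radians(-3.7);ex=np.array([np.cos(a),np.sin(a)]);ey=np.array([-np.sin(a),np.cos(a)])
for n in['side0','side1','scene1','scene0','wrist0']:
    P=pts(load(n)).reshape(-1,3); d=P[:,:2]-O; X=d@ex*1e3;Y=d@ey*1e3;Z=P[:,2]*1e3
    m=(X>-66)&(X<-26)&(Z>40)&(Z<66)&(Y>-140)&(Y<-60)
    if m.sum()>5: print(n,m.sum(),np.percentile(X[m],[3,50,97]).round(1),np.percentile(Y[m],[3,50,97]).round(1),Z[m].max().round(1))
o=ctrl.get_obs();d=o['ee_pos'][:2]-O;print(d@ex,d@ey)
E
```

```text
side0 151 [-61.5 -44.2 -27.7] [-104.4 -102.8  -97.8] 65.9
side1 124 [-61.2 -41.6 -27.1] [-104.7 -102.8  -97.9] 65.4
scene1 32 [-61.4 -44.5 -28.3] [-103.6 -100.6  -98.6] 63.4
scene0 34 [-61.1 -42.3 -27.1] [-103.7 -100.6  -98.6] 65.8
wrist0 331 [-60.6 -44.8 -27.2] [-100.6  -98.   -97.1] 62.7
-0.04438656607201505 -0.12036608007741322
```

Emit:
send_rows([
  [0,0,0,-0.004,0,0.02,-1],
  [0,0,0,-0.004,0,0.04,-1],
  [0,0,0,-0.004,0,0.058,-1],
  [0,0,0,-0.004,0,0.058,-1],
  [0,0,0,-0.004,0,0.058,-1],
])

```text
time_s: 1.55
ee_pos: [0.4851, -0.1508, 0.0572]
eef_rot: [3.141, 0.0, 1.507]
force: [1.0, -0.2, 0.3]
grip_width: 0.0005
```

Fin faces are at dock y ≈ -104 and -97, and the finger front is about 12 mm behind. I now press the plate.

Emit:
send_rows([
  [0,0,0,0,0,0.008,-1],
  [0,0,0,0,0,0.016,-1],
  [0,0,0,0,0,0.021,-1],
  [0,0,0,0,0,0.024,-1],
  [0,0,0,0,0,0.026,-1],
  [0,0,0,0,0,0.026,-1],
])

```text
time_s: 2.15
ee_pos: [0.4851, -0.1511, 0.0311]
eef_rot: [3.141, 0.0, 1.506]
force: [-1.1, 0.5, 8.4]
grip_width: 0.0003
```

```bash
python3 - <<'E'
from h import *
for n in['scene','side']:
    c=snap(n,n+'2')
a=load('side2')['pixels'][170:330,250:410,::-1]
b=load('scene2')['pixels'][140:260,200:360,::-1]
cv2.imwrite('pics/crop2.png',np.hstack([cv2.resize(a,(400,400),interpolation=2),cv2.resize(b,(400,400),interpolation=2)]))
o=ctrl.get_obs();print(o['time_s'],o['ee_pos'],o['eef_rot'],o['force'],o['grip_width'])
E
```

```text
2.25 [ 0.4850916  -0.15113348  0.03104896] [3.14071394e+00 2.75019620e-04 1.50617512e+00] [1.93790385 1.23182934 9.2445635 ] 0.0004013241816218518
```

View pics/crop2.png

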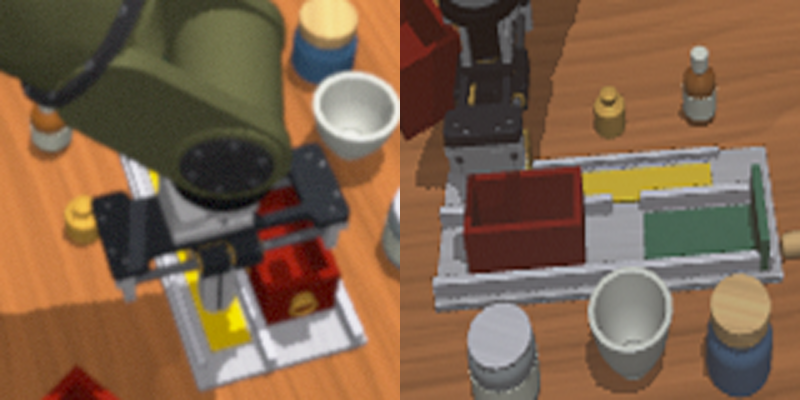

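The press worked: the stop has vanished from the lane in the scene crop (right panel, about (625,235)), the tip is at z = 12 mm and the force is 8–9 N. I push now while holding.

Emit:
send_rows([
  [0,0,0,0.006,0,0,-1],
  [0,0,0,0.012,0,0,-1],
  [0,0,0,0.018,0,0,-1],
  [0,0,0,0.024,0,0,-1],
  [0,0,0,0.03,0,0,-1],
  [0,0,0,0.036,0,0,-1],
  [0,0,0,0.042,0,0,-1],
])

```text
time_s: 2.95
ee_pos: [0.4878, -0.1102, 0.0312]
eef_rot: [3.14, 0.002, 1.506]
force: [-2.0, -11.4, 8.1]
grip_width: 0.0003
```

```bash
cat >> h.py <<'E'
O=np.array([.5377,-.0292]);_a=np.radians(-3.7);ex=np.array([np.cos(_a),np.sin(_a)]);ey=np.array([-np.sin(_a),np.cos(_a)])
def status(k):
    c=snap('scene','scene'+k); s=snap('side','side'+k)
    a=s['pixels'][170:330,250:410,::-1]; b=c['pixels'][140:260,200:360,::-1]
    cv2.imwrite('pics/crop%s.png'%k,np.hstack([cv2.resize(a,(400,400),interpolation=2),cv2.resize(b,(400,400),interpolation=2)]))
    for nm,q in(('scene',c),('side',s)):
        P=pts(q);hsv=cv2.cvtColor(q['pixels'],cv2.COLOR_RGB2HSV);H,S=hsv[...,0],hsv[...,1]
        d=P[...,:2]-O;X=d@ex*1e3;Y=d@ey*1e3;Z=P[...,2]*1e3
        m=((H<6)|(H>172))&(S>170)&(X>-25)&(X<55)&(abs(Y)<200)&(Z>57)&(Z<72)
        print(nm,'drawer rim',m.sum(),'X',np.percentile(X[m],[2,98]).round(1),'Y',np.percentile(Y[m],[2,98]).round(1),'Z',np.percentile(Z[m],[5,50,95]).round(1))
    o=ctrl.get_obs();d=o['ee_pos'][:2]-O;print(o['time_s'],o['ee_pos'],'dock',d@ex*1e3,d@ey*1e3,o['force'])
E
python3 -c "
from h import *
status('3')"
```

```text
scene drawer rim 168 X [-12.2  45.8] Y [-125.5  -19.6] Z [60.4 62.5 64.6]
side drawer rim 293 X [-14.6  42.4] Y [-127.2  -22.7] Z [57.7 63.6 66.9]
3.05 [ 0.48786285 -0.10950193  0.03114212] dock -44.55119837829313 -83.35065221381666 [-0.73214106 -2.90401947  7.85923252]
```

View pics/crop3.png

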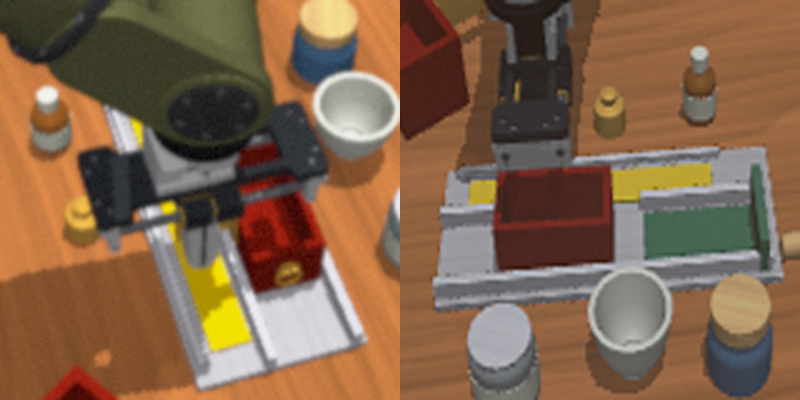

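The drawer now follows the finger: centre at dock y ≈ -72, level, with the stop still down. Continuing.

Emit:
send_rows([
  [0,0,0,0.007,0,0,-1],
  [0,0,0,0.014,0,0,-1],
  [0,0,0,0.021,0,0,-1],
  [0,0,0,0.028,0,0,-1],
  [0,0,0,0.035,0,0,-1],
  [0,0,0,0.042,0,0,-1],
  [0,0,0,0.049,0,0,-1],
  [0,0,0,0.056,0,0,-1],
])

```text
time_s: 3.85
ee_pos: [0.4913, -0.0544, 0.0312]
eef_rot: [3.141, 0.002, 1.506]
force: [-3.2, -13.4, 10.8]
grip_width: 0.0006
```

Emit:
send_rows([
  [0,0,0,0.007,0,0,-1],
  [0,0,0,0.014,0,0,-1],
  [0,0,0,0.021,0,0,-1],
  [0,0,0,0.028,0,0,-1],
  [0,0,0,0.035,0,0,-1],
  [0,0,0,0.042,0,0,-1],
  [0,0,0,0.049,0,0,-1],
  [0,0,0,0.056,0,0,-1],
])

```text
time_s: 4.65
ee_pos: [0.4947, 0.0015, 0.0311]
eef_rot: [3.141, 0.002, 1.506]
force: [-5.3, -18.9, 12.9]
grip_width: 0.0008
```

```bash
python3 -c "
from h import *
status('4')"
```

```text
scene drawer rim 110 X [-12.2  45.4] Y [-14.9  91.8] Z [60.9 62.7 64.6]
side drawer rim 288 X [-15.7  41.5] Y [-15.6  93.5] Z [58.4 64.1 67.1]
4.75 [0.4948412  0.00227701 0.03111629] dock -44.800750451889506 28.64562697241771 [-3.1543212  -5.23338189 10.95135946]
```

View pics/crop4.png

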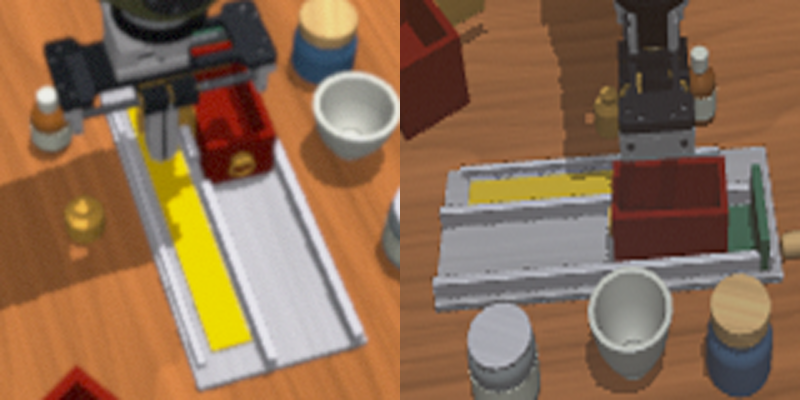

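About 27 mm are left. I'll go slowly to contact with the end stop.

Emit:
send_rows([
  [0,0,0,0.006,0,0,-1],
  [0,0,0,0.012,0,0,-1],
  [0,0,0,0.017,0,0,-1],
  [0,0,0,0.021,0,0,-1],
  [0,0,0,0.024,0,0,-1],
  [0,0,0,0.024,0,0,-1],
  [0,0,0,0.024,0,0,-1],
])

```text
time_s: 5.45
ee_pos: [0.4968, 0.0259, 0.0311]
eef_rot: [3.14, 0.001, 1.506]
force: [-0.2, -6.9, 8.4]
grip_width: 0.0006
```

Emit:
send_rows([
  [0,0,0,0.001,0,0,-1],
  [0,0,0,0.002,0,0,-1],
  [0,0,0,0.002,0,0,-1],
])

```text
time_s: 5.75
ee_pos: [0.4968, 0.0275, 0.0311]
eef_rot: [3.14, 0.002, 1.506]
force: [0.5, -10.2, 8.7]
grip_width: 0.0005
```

Emit:
send_rows([
  [0,0,0,0.001,0,0,-1],
  [0,0,0,0.001,0,0,-1],
])

```text
time_s: 5.95
ee_pos: [0.4969, 0.0284, 0.0311]
eef_rot: [3.14, 0.002, 1.506]
force: [-0.5, -12.1, 9.5]
grip_width: 0.0007
```

Emit:
send_rows([
  [0,0,0,0.001,0,0,-1],
  [0,0,0,0.001,0,0,-1],
  [0,0,0,0.001,0,0,-1],
])

```text
time_s: 6.25
ee_pos: [0.4969, 0.0286, 0.0311]
eef_rot: [3.141, 0.003, 1.506]
force: [-2.3, -19.7, 10.1]
grip_width: 0.0008
```

```bash
python3 -c "
from h import *
status('5')"
```

```text
scene drawer rim 155 X [-11.   46.9] Y [ 14.6 119.1] Z [60.8 62.7 64.7]
side drawer rim 256 X [-14.8  42.3] Y [ 10.4 117.8] Z [58.2 63.8 66.7]
6.35 [0.49690065 0.02856321 0.03113106] dock -44.44190114160993 55.00993643917055 [ -1.78093415 -20.15013896   9.92994013]
```

View pics/crop5.png

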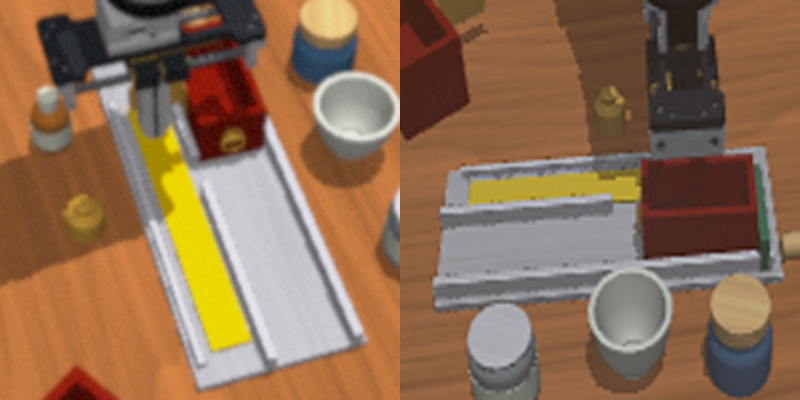

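Contact with the end stop is confirmed: the last 1 mm command gave only 0.2 mm of motion, the push force rose from 12 to 20 N, and the tip is at dock y 55, as predicted. I back the flank off the fin first, so that rising doesn't drag it, then let the plate up.

Emit:
send_rows([
  [0,0,0,-0.003,0,0,-1],
  [0,0,0,-0.008,0,0,-1],
  [0,0,0,-0.01,0,0,-1],
  [0,0,0,-0.01,0,-0.005,-1],
  [0,0,0,-0.01,0,-0.012,-1],
  [0,0,0,-0.01,0,-0.022,-1],
  [0,0,0,-0.01,0,-0.045,-1],
  [0,0,0,-0.01,0,-0.08,-1],
])

```text
time_s: 7.15
ee_pos: [0.4946, 0.0206, 0.1104]
eef_rot: [-3.138, 0.0, 1.506]
force: [0.2, -0.1, -0.4]
grip_width: 0.0007
```

Emit:
send_rows([
  [0,0,0,-0.02,0,-0.04,-1],
  [0,0,0,-0.06,0,-0.08,-1],
  [0,0,0,-0.1,0,-0.1,-1],
  [0,0,0,-0.14,0,-0.1,-1],
  [0,0,0,-0.16,0,-0.1,-1],
  [0,0,0,-0.16,0,-0.1,-1],
])

```text
time_s: 7.75
ee_pos: [0.4849, -0.141, 0.2109]
eef_rot: [-3.141, 0.0, 1.503]
force: [0.8, -0.5, 0.0]
grip_width: 0.0004
```

```bash
python3 -c "
from h import *
status('6')
for n in('side6','scene6'):
    P=pts(load(n)).reshape(-1,3);d=P[:,:2]-O;X=d@ex*1e3;Y=d@ey*1e3;Z=P[:,2]*1e3
    p=(X>-58)&(X<-32)&(Y>-150)&(Y<50)&(Z<35); q=(X>7)&(X<23)&(abs(Y)<4)&(Z<40)
    print(n,'plate z',np.median(Z[p]),'stop z',q.sum(),np.median(Z[q]))
"
```

```text
scene drawer rim 175 X [-12.9  47.1] Y [ 13.4 119.1] Z [60.3 62.8 64.8]
side drawer rim 45 X [18.4 42. ] Y [10.3 22.7] Z [59.6 63.9 67. ]
7.85 [ 0.4852153  -0.13868988  0.21055888] dock -45.309665179759214 -112.64861532766109 [-0.26557774  0.16989407 -0.15239741]
side6 plate z 27.50930460451668 stop z 15 20.34178662752266
scene6 plate z 25.679184005705686 stop z 16 18.419769432780782
```

View pics/crop6.png

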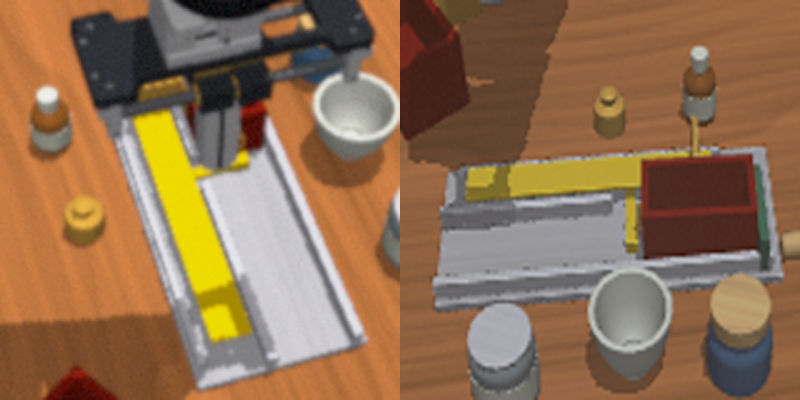

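The catch is up behind the drawer (plate ~26 mm, stop ~19 mm). The drawer still sits against the end stop, and the bottle and weight look unmoved.

```bash
python3 -c "
from station import ctrl
print(ctrl.hand_in())"
```

```text
the job is handed in; nothing more can be done
None
```

The small red drawer is docked in the green bay and the job is handed in; robot time was about 8 s. I pressed the yellow plate fully down with the closed fingertips at 8–13 N. While holding it down, I pushed the drawer by its fin over the sunken stop and against the green end stop. Then I backed off the fin, let the plate rise and raised the arm clear.

Last checks:
- **Home contact:** the last 1 mm push command moved the tip only 0.2 mm and the push force rose from 12 to 20 N. The fingertip was at dock y ≈ 55 mm, against about 56 mm expected.
- **Drawer after release:** its rim still spans dock y ≈ 12 to 119 mm. The 119 mm leading edge is about 3 mm short of the 122 mm face. It read the same with the drawer pressed against the stop, so I put it down to measurement bias. The scene camera puts the rim at z ≈ 63 mm, so the drawer is level.
- **Catch:** the plate top is at 26–27.5 mm and the stop top at 18–20 mm (19 mm expected), so the catch is fully up behind the drawer.
- **Other objects:** nothing else looked moved in the scene view. The far-side things were only partly visible in the last side view, and I did not look at the scoop after the move.
- **Side-camera reading:** it read heights 1–4 mm high throughout, and in the final side view the arm hid most of the drawer.

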